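# Put the wok burner on standby

### The job

Put the wok burner on standby by pushing its gas valve levers with a fingertip: first push the short pilot lever round until it points straight at the upright low-flame pin, without ever shutting the pilot off, then push the long main lever clockwise until it stands square across its pipe, fully closed. Only push: do not pinch the levers or force them, do not lift anything, and leave the bowls and everything else standing where they are.

Things in the scene. Friction and masses are not known exactly. Their poses are not given: they have to be found in the camera images.
- main_valve: The main gas valve: thick pipe (26 mm), long lever. Fixed brass ball valve in a steel pipe bridge. Origin on the counter under the lever's vertical pivot; pipe along its x axis (feet at +-85 mm, radius 18 mm), pipe and brass body no higher than 75 mm. Lever, 140 mm long from pivot, 16 mm wide, from 112 to 128 mm above the counter (pivot nut to 136), open air below it down to 85 mm.
- main_lever (a joint): angle of the long lever: 0 = fully open, lever lying along the pipe (its valve's +x axis); grows as it turns clockwise seen from above; pi/2 = closed, lever square across the pipe (valve's -y axis), where it meets a hard stop. No spring: stays where it is left. Stiff: about 2.5 N pushes it at 100 mm from the pivot
- main_tip (a point): point of the long lever, 138 mm from its pivot axis, at mid thickness (120 mm above the counter)
- pilot_valve: The pilot valve: thin pipe (18 mm), short lever, and the only one with a setting arm. Fixed brass ball valve in a steel pipe bridge. Origin on the counter under the lever's vertical pivot; pipe along its x axis (feet at +-85 mm, radius 18 mm), pipe and brass body no higher than 75 mm. Lever, 100 mm long from pivot, 16 mm wide, from 112 to 128 mm above the counter (pivot nut to 136), open air below it down to 85 mm.
- pilot_lever (a joint): angle of the short lever: 0 = fully open along the pipe (its valve's +x axis); grows clockwise seen from above; pi/2 = shut off, square across the pipe. No spring: stays where it is left. About 2 N pushes it at 70 mm from the pivot
- pilot_tip (a point): point of the short lever, 98 mm from its pivot axis, at mid thickness (120 mm above the counter)
- setting_arm: fixed flat steel arm, 10 mm wide, clamped round the pilot valve's neck below the lever (top at 84 mm), with the upright low-flame pin at its end. Origin on the counter under the pilot lever's pivot; x axis along the arm to the pin. It stands 0.75 to 1.1 rad clockwise of the pilot pipe's +x axis
- pin_top (a point): top centre of the low-flame pin: 10 mm thick, 122 mm from the pilot pivot axis, 125 mm above the counter, so it stands just beyond the sweep of the short lever's point
- bowl_near: small porcelain bowl, rim radius 50 mm, 50 mm high, standing between the valves; origin at its underside. Bystander
- bowl_far: porcelain bowl, rim radius 60 mm, 60 mm high, beyond the valves; origin at its underside. Bystander
- scoop: green plastic scoop, cup 90 mm wide and 50 mm high with a 110 mm handle; origin under the cup. Bystander
- wok_ring: steel wok ring, 240 mm across, 45 mm high; origin at its underside centre. Bystander
- wok_lid: round wooden wok lid, 280 mm across, 56 mm high with its handle; origin at its underside centre. Bystander
- sauce_bottle: sauce bottle, 64 mm across, 150 mm high; origin at its underside. Bystander
- spice_jar: glass spice jar with steel cap, 70 mm across, 90 mm high; origin at its underside. Bystander
Not all that is in view belongs to the job. What is shaped like the pilot_valve but blue is not meant.

How it is judged:
By the outcome, as a careful person would: the job done as asked, in the order asked, and still so for the second after the job is handed in, with the robot touching nothing.
It also fails if it takes over 50 s, if anything falls off the work surface, if the arm or the gripper's body presses on something with over 40 N, if the wrist force passes 120 N, or if a joint passes its speed limit or range.

### The arm

A 7-joint arm with a two-finger parallel gripper is mounted at the origin on the work surface. World frame = base frame: x ahead of the robot, y to its left, z up, the work surface at z = 0. Lengths are in m, angles in rad, forces in N, time in s.
With the tool pointing down it reaches from about 0.4 to 0.875 m from the base axis. Payload 19.3 kg.
Tool frame: the origin (TCP) lies midway between the tips of the shut fingers; the grasp point (between the pads) lies 19 mm behind it; z points along the fingers, y is the line along which they close (so a half turn about z gives the same grasp; the last joint's range is limited). The gripper opens to 85 mm and grips with 20 to 120 N. Pads are 22 mm wide; open, the fingers measure 114 mm over their backs; the gripper's body (76 mm by 85 mm) begins 54 mm behind the grasp point. The pads swing forward as they close: fully open they stand 13 mm farther back than shut.
Start: joints at [-1.215, 0.521, -0.036, 1.599, 0.021, 1.021, -0.113], TCP at [0.258, 0.569, 0.231] pointing down, gripper open.
Joint ranges: [-2.91, 2.91], [-0.3, 2.13], [-1.5, 1.42], [0.17, 2.43], [-1.26, 4.41], [0.16, 1.93], [-2.52, 2.52]. Speed limits (rad/s): [1.89, 1.89, 2.39, 2.39, 3.01, 3.01, 3.01].

### API

Orientations are given as [roll, pitch, yaw] about the fixed x, y, z axes, in that order (R = Rz(yaw) Ry(pitch) Rx(roll)).
In Python, from workcell import telemetry, grab_frame, calibration, bot, outline_of, landmark_of gives the robot as it stands. The module is installed in compiled form; this text tells all that it offers.
- The arm moves only by the shell command python3 -m inch 'ROWS' [FORCE]. ROWS is JSON, a list of rows, each a list of 7 numbers: the shift along the tool's x, y, z in m, then the turn, a rotation vector about the tool's x, y, z in rad, then the closure, from 0 (fully open) to 1 (shut). A call has 1 to 5 rows; each row shifts and turns the commanded pose from where the row before left it, along the tool's axes as they then stand; what a row does not reach is not made up. A row lasts 1/10 s, in which the tool goes at most 50 mm and 8.59 degrees, less where a joint would pass 70% of its speed; a pose out of reach is approached as far as the arm can. A call is refused whole if a number of a shift passes 0.05 or a number of a turn 0.15, either way. A call with a gripper value outside its range is refused whole. The fingers move at their own pace and stop on an object; FORCE is the grip in N (left out, the last holds). Time passes only in rows, so rows that do not move let the fingers close. It gives the time, the measured TCP pose, the force, the opening and the grip force at its end, in the units of the state.
- telemetry.observe(): the state, without advancing time (a new reading comes with each control period).
- grab_frame(name): name is "scene" or "side" or "wrist"; returns the picture (400x640x3 uint8, red, green, blue); there is no depth.
- calibration(name): a dict with "fovy" (degrees; the focal length in pixels is half the picture's height over the tangent of half this angle, whatever the lens; pixels are square), "cx", "cy" (the principal point, pixels), "pose" (4x4, takes a point from camera to world coordinates). Camera axes: x right, y down, z forward; pixel columns grow to the right and rows downward; lengths in m; the calibration is good to about 2 mm. A picture is of the moment at which its call begins: read the wrist's pose just before it. calibration takes no time and is no camera call; for the wrist camera it gives the pose at the moment of the call.
- bot.job_done(): hands the job in; it is judged then, once.
Trained networks look in the newest picture that a camera, given by its name, has taken for a name from the list of things; names that differ only in an ending like _2 or _b are one class to them, and where a whole thing is asked for, a point or a joint stands for the part that bears it (a point fixed in the world has none). Each returns a list of dicts, best first, with "score" (0 to 1); they miss things now and then, are a little off and sometimes report something else, mostly with a low value. They report only what shows in the picture. A call takes as long as a camera call. They do not tell look-alikes from the thing itself.
- outline_of(label, camera): "region" (400x640 bool, what is visible of it) and "rect" ([left, top, right, bottom] in pixels, round what is visible of it).
- landmark_of(label, camera): "xy" ([column, row] in pixels: a listed point, or the origin of a listed thing).
The state is a dict: "clock": time; "qpos": joint angles; "qd": joint speeds; "joint_efforts": joint torques, N m; "position": TCP position; "tool_rot": TCP orientation; "force": force on the tool from outside, world axes, zero at the start; "moment": the same for the moment, N m; "grip_width": finger opening in m; "finger_force": force on a finger pad.
Only numpy, scipy, OpenCV 4.12 (cv2) and the standard library are available. Lean on these libraries where they do the work, as an engineer would, in place of code of your own. Each camera call takes 0.05 s, during which the arm holds its last target. There are 200 camera calls.

## Working session

There is one attempt and no reset: what is moved stays moved. The work goes in short steps, Python scripts to look and compute and a shell command to move; the robot and the scene stay as the last step left them, time stands still between calls to the robot, and variables do not carry over. Pictures are saved under pics/ and viewed, at most 10 in all, crops included, and the job is handed in when it is done.

```bash
mkdir -p pics; cat > h.py <<'E'
import numpy as np, cv2
from workcell import telemetry, grab_frame, calibration, bot, outline_of, landmark_of
def K(c):
    f=200/np.tan(np.radians(c['fovy'])/2); return f,c['cx'],c['cy']
def ray(c,xy):
    f,cx,cy=K(c); P=np.array(c['pose']); d=P[:3,:3]@np.array([(xy[0]-cx)/f,(xy[1]-cy)/f,1]); return P[:3,3],d
def atz(c,xy,z):
    o,d=ray(c,xy); return o+d*(z-o[2])/d[2]
def proj(c,p):
    f,cx,cy=K(c); P=np.array(c['pose']); q=P[:3,:3].T@(np.array(p)-P[:3,3]); return np.array([cx+f*q[0]/q[2],cy+f*q[1]/q[2]])
def tri(rs):
    A=0;b=0
    for o,d in rs:
        d=d/np.linalg.norm(d);M=np.eye(3)-np.outer(d,d);A=A+M;b=b+M@o
    return np.linalg.solve(A,b)
def save(n,im): cv2.imwrite('pics/'+n+'.png',im[:,:,::-1])
E
python3 - <<'E'
from h import *
np.set_printoptions(precision=3,suppress=True)
s=telemetry.observe(); print(s['clock'],s['position'],s['tool_rot'])
for n in ['scene','side']:
    im=grab_frame(n); save(n,im); c=calibration(n); print(n,np.array(c['pose'])[:3,3])
    for l in ['main_valve','pilot_valve','main_tip','pilot_tip','pin_top','setting_arm','bowl_near']:
        print(l,[(round(r['score'],2),np.round(r['xy'],1).tolist()) for r in landmark_of(l,n)[:4]])
E
```

```text
0.0 [0.258 0.569 0.231] [-3.14   0.     2.716]
scene [1.624 0.795 0.972]
main_valve [(0.91, [261.0, 188.6])]
pilot_valve [(0.72, [352.1, 232.2]), (0.72, [382.9, 195.6])]
main_tip [(0.68, [237.5, 180.5])]
pilot_tip [(0.64, [369.0, 176.4])]
pin_top [(0.43, [310.6, 192.8])]
setting_arm []
bowl_near [(0.75, [306.1, 214.5])]
side [ 0.03  -1.03   0.944]
main_valve [(0.91, [351.0, 283.2])]
pilot_valve [(0.97, [235.3, 226.5])]
main_tip [(0.83, [387.0, 230.2])]
pilot_tip [(0.71, [347.3, 281.4]), (0.68, [330.8, 173.9]), (0.67, [259.0, 196.0])]
pin_top [(0.69, [331.7, 195.5])]
setting_arm [(0.65, [324.8, 236.6]), (0.51, [330.8, 192.8]), (0.38, [437.9, 295.2])]
bowl_near [(0.9, [327.0, 241.6])]
```

View pics/scene.png

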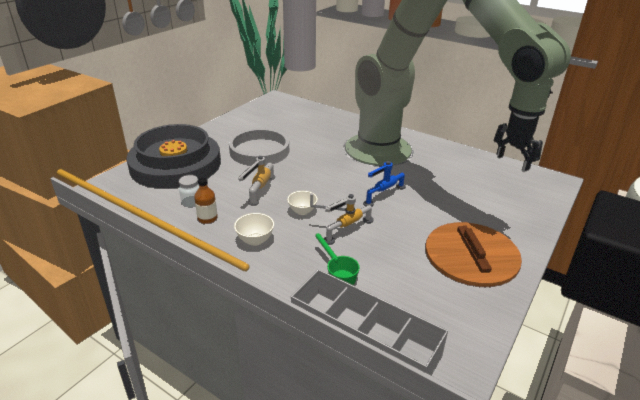

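View pics/side.png

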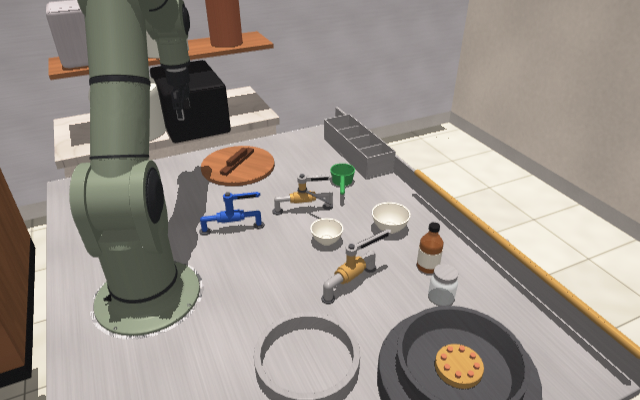

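The pilot candidates are the brass valve (scene ~(350,215), side ~(302,195)) and the blue one (scene ~(385,185), side ~(232,213)). The brass valve fits because it isn't blue and has the setting arm. The main valve is at scene (261,185) and side (350,270). I'll confirm in an enlarged crop.

```bash
python3 - <<'E'
from h import *
a=cv2.imread('pics/scene.png')[145:245,230:410]; b=cv2.imread('pics/side.png')[160:305,260:450]
a=cv2.resize(a,(540,300),interpolation=cv2.INTER_CUBIC); b=cv2.resize(b[:75],(760,300),interpolation=cv2.INTER_CUBIC)
a=cv2.copyMakeBorder(a,0,0,0,220,0)
cv2.imwrite('pics/crop1.png',np.vstack([a,b]))
E
```

```text
(no output)
```

View pics/crop1.png

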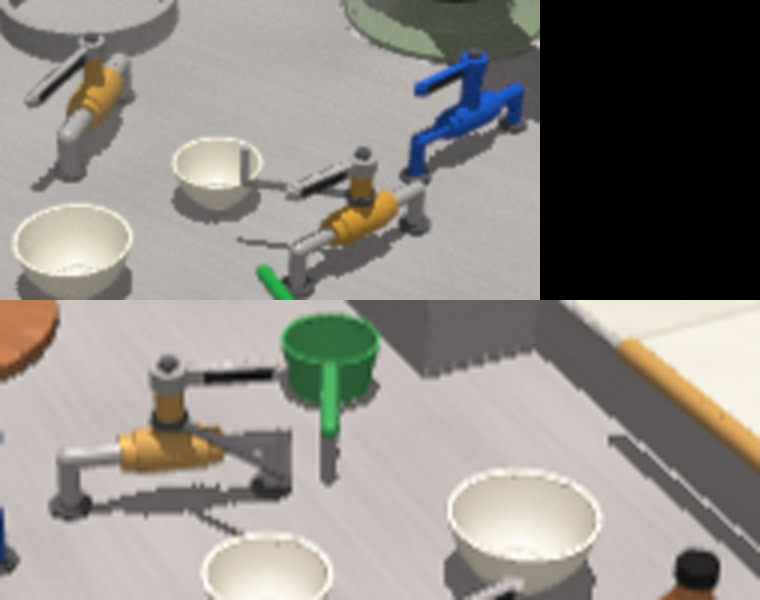

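Confirmed: the brass valve with the arm and pin is the pilot (pivot at scene (351,197), lever point (327,209), pin top (311,194)). The blue one at (387,165) has no arm, so it's the decoy.

```bash
python3 - <<'E'
from h import *
np.set_printoptions(precision=3,suppress=True)
a=calibration('scene');b=calibration('side')
pts={'ppiv':((351.3,196.7),(302,175.5)),'ptip':((327.5,208.5),(330.5,178)),'pin':((311,194),(331.7,194)),'mpiv':((260.5,159),(352,247)),'mtip':((240,178.5),(388,234)),'bowl':((306,214.5),(327,241.6))}
for k,(p,q) in pts.items(): print(k,tri([ray(a,p),ray(b,q)]),atz(a,p,.12),atz(b,q,.12))
for l in ['bowl_near','bowl_far','scoop','sauce_bottle']:
    print(l,[atz(calibration(n),r['xy'],0) for n in ['scene','side'] for r in (grab_frame(n),landmark_of(l,n))[1][:1]])
c=calibration('wrist');print(np.array(c['pose']))
E
```

```text
ppiv [0.538 0.187 0.131] [0.524 0.179 0.12 ] [0.545 0.205 0.12 ]
ptip [0.621 0.153 0.12 ] [0.618 0.153 0.12 ] [0.622 0.151 0.12 ]
pin [0.584 0.068 0.119] [0.583 0.069 0.12 ] [0.584 0.066 0.12 ]
mpiv [ 0.516 -0.189  0.127] [ 0.507 -0.197  0.12 ] [ 0.521 -0.182  0.12 ]
mtip [ 0.638 -0.173  0.117] [ 0.642 -0.17   0.12 ] [ 0.636 -0.175  0.12 ]
bowl [ 0.539  0.013 -0.011] [0.679 0.118 0.12 ] [ 0.471 -0.133  0.12 ]
bowl_near [array([0.546, 0.008, 0.   ]), array([0.532, 0.007, 0.   ])]
bowl_far [array([ 0.747, -0.024,  0.   ]), array([ 0.746, -0.016,  0.   ])]
scoop [array([0.75 , 0.283, 0.   ]), array([0.72 , 0.277, 0.   ])]
sauce_bottle [array([ 0.751, -0.222,  0.   ]), array([ 0.753, -0.219,  0.   ])]
[[ 0.413  0.878  0.241  0.197]
 [ 0.911 -0.398 -0.109  0.596]
 [ 0.001  0.265 -0.964  0.374]
 [ 0.     0.     0.     1.   ]]
```

```bash
python3 -m inch '[[0,0,-0.04,0,0,-0.142,1],[0,0,-0.04,0,0,-0.142,1],[0,0,-0.04,0,0,-0.142,1],[-0.02,-0.04,0,0,0,0,1],[-0.02,-0.04,0,0,0,0,1]]'; python3 -m inch '[[-0.02,-0.04,0,0,0,0,1],[-0.02,-0.04,0,0,0,0,1],[-0.02,-0.04,0,0,0,0,1],[-0.02,-0.04,0,0,0,0,1],[-0.02,-0.04,0,0,0,0,1]]'; python3 -m inch '[[-0.02,-0.04,0,0,0,0,1],[-0.02,-0.04,0,0,0,0,1],[0,-0.04,0,0,0,0,1],[0,0,0,0,0,0,1],[0,0,0,0,0,0,1]]'
```

```text
clock: 2.1
position: [0.2983, 0.4888, 0.352]
tool_rot: [3.14, 0.001, -3.139]
force: [1.4, 0.0, 0.3]
grip_width: 0.0126
finger_force: 0.0
clock: 2.6
position: [0.3987, 0.2874, 0.3515]
tool_rot: [3.141, 0.0, -3.141]
force: [1.7, 0.3, 0.4]
grip_width: -0.0004
finger_force: 0.0
clock: 3.1
position: [0.4383, 0.1687, 0.3516]
tool_rot: [3.141, 0.0, 3.14]
force: [-0.1, 1.3, -0.1]
grip_width: -0.0001
finger_force: 0.0
```

```bash
cat > see.py <<'E'
from h import *; import sys
np.set_printoptions(precision=4,suppress=True)
c=calibration('wrist'); im=grab_frame('wrist'); save(sys.argv[1],im)
import pickle; pickle.dump(c,open('pics/'+sys.argv[1]+'.pkl','wb'))
s=telemetry.observe(); print(s['clock'],s['position'])
for l,z in [('pilot_valve',0),('pilot_tip',.12),('pin_top',.125),('main_valve',0),('main_tip',.12)]:
    for r in landmark_of(l,'wrist')[:3]: print(l,round(r['score'],2),np.round(r['xy'],1),atz(c,r['xy'],z))
E
python3 see.py w1
```

```text
3.15 [0.4382 0.1696 0.3515]
pilot_valve 0.93 [332.7  68.6] [ 0.2875  0.1856 -0.    ]
pilot_valve 0.77 [329.8 217.5] [0.5397 0.1825 0.    ]
pilot_tip 0.66 [312.3 134.4] [0.3857 0.1556 0.12  ]
pilot_tip 0.6 [224.4 313.5] [0.6544 0.0174 0.12  ]
pin_top 0.61 [257.5 274.4] [0.5843 0.0738 0.125 ]
main_valve 0.94 [126.3 203.2] [ 0.5117 -0.1871  0.    ]
main_tip 0.75 [106.3 309.9] [ 0.6476 -0.1631  0.12  ]
```

View pics/w1.png

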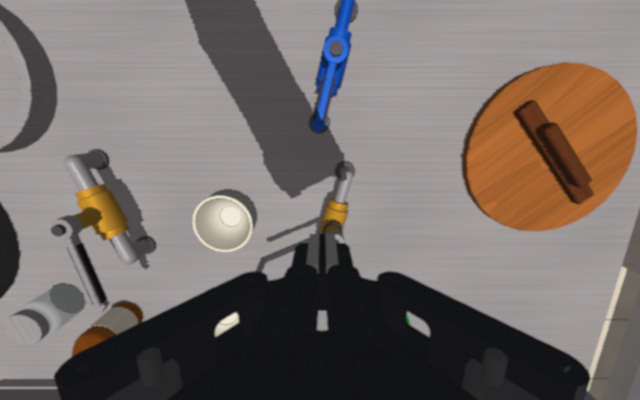

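The main valve is at (105,208) with its lever from nut (60,230) to point (100,303). The pilot is partly hidden behind the gripper below (335,215). I'll move on to see both.

```bash
python3 -m inch '[[-0.035,-0.042,0,0,0,0,1],[-0.035,-0.042,0,0,0,0,1],[-0.035,-0.042,0,0,0,0,1],[-0.03,-0.042,0,0,0,0,1],[0,0,0,0,0,0,1]]'; python3 -m inch '[[0,0,0,0,0,0,1],[0,0,0,0,0,0,1]]'; python3 see.py w2
```

```text
clock: 3.9
position: [0.5655, 0.0078, 0.3506]
tool_rot: [-3.139, -0.0, 3.136]
force: [-0.4, 0.1, -0.9]
grip_width: -0.0002
finger_force: 0.0
clock: 4.1
position: [0.5631, 0.0144, 0.3511]
tool_rot: [3.141, -0.0, -3.14]
force: [-0.3, 0.1, 0.3]
grip_width: 0.0002
finger_force: 0.0
4.15 [0.563  0.0146 0.3513]
pilot_valve 0.66 [422.  146.6] [0.535 0.186 0.   ]
pilot_tip 0.82 [419.6 222.7] [0.6305 0.1507 0.12  ]
pilot_tip 0.76 [446.9  24.3] [0.3843 0.1597 0.12  ]
pin_top 0.63 [466.2 251.4] [0.6719 0.2192 0.125 ]
pin_top 0.55 [367.1 191. ] [0.5838 0.0743 0.125 ]
main_valve 0.62 [202.5 133.9] [ 0.5144 -0.1892  0.    ]
main_valve 0.57 [421.4 144.4] [0.5313 0.1846 0.    ]
main_tip 0.57 [193.9 231.2] [ 0.6437 -0.1669  0.12  ]
```

View pics/w2.png

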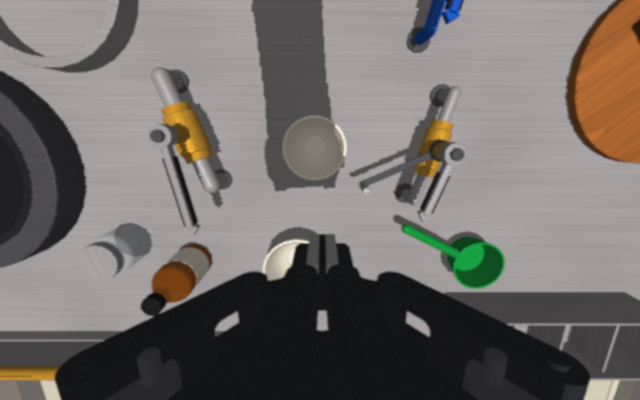

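Both valves are clear. For the pilot: nut (453,154), point (424,215), pin top (366,190). For the main: nut (160,133), point (193,229).

```bash
python3 - <<'E'
from h import *; import pickle
np.set_printoptions(precision=4,suppress=True)
c=pickle.load(open('pics/w2.pkl','rb'))
A=lambda xy,z:atz(c,xy,z)[:2]
P=A((453,154),.136);T=A((422,216),.12);pin=A((366,190),.125);f1=A((438,95),.008);f2=A((404,190),.008)
M=A((160,133),.136);MT=A((194,230),.12);g1=A((178,80),.008);g2=A((221,180),.008)
def d(n,p,q): v=q-p; print(n,p,q,np.hypot(*v),np.degrees(np.arctan2(v[1],v[0])))
d('pilot lever',P,T);d('pin',P,pin);d('ppipe',f1,f2);print((f1+f2)/2)
d('main lever',M,MT);d('mpipe',g1,g2);print((g1+g2)/2)
im=cv2.imread('pics/w2.png')
a=cv2.resize(im[80:240,340:480],(560,640)[:2],interpolation=cv2.INTER_CUBIC)[:,:400*1+160]
b=cv2.resize(im[60:240,130:240],None,fx=3.3,fy=3.3,interpolation=cv2.INTER_CUBIC)
a=cv2.resize(im[80:230,350:470],None,fx=3.96,fy=3.96,interpolation=cv2.INTER_CUBIC)
cv2.imwrite('pics/crop2.png',cv2.resize(np.hstack([a[:594],b[:594,:320]]),(794,594)))
E
```

```text
pilot lever [0.5333 0.1782] [0.6206 0.1531] 0.09089093073628039 -16.065680973945938
pin [0.5333 0.1782] [0.5824 0.0727] 0.11636597018028083 -65.02264463259199
ppipe [0.4522 0.2012] [0.6098 0.1586] 0.16329404807896378 -15.123365562027216
[0.531  0.1799]
main lever [ 0.5082 -0.1856] [ 0.6418 -0.1665] 0.1349912637395509 8.138011174164845
mpipe [ 0.4304 -0.2157] [ 0.5924 -0.1622] 0.17056121267891938 18.275102837807758
[ 0.5114 -0.189 ]
```

View pics/crop2.png

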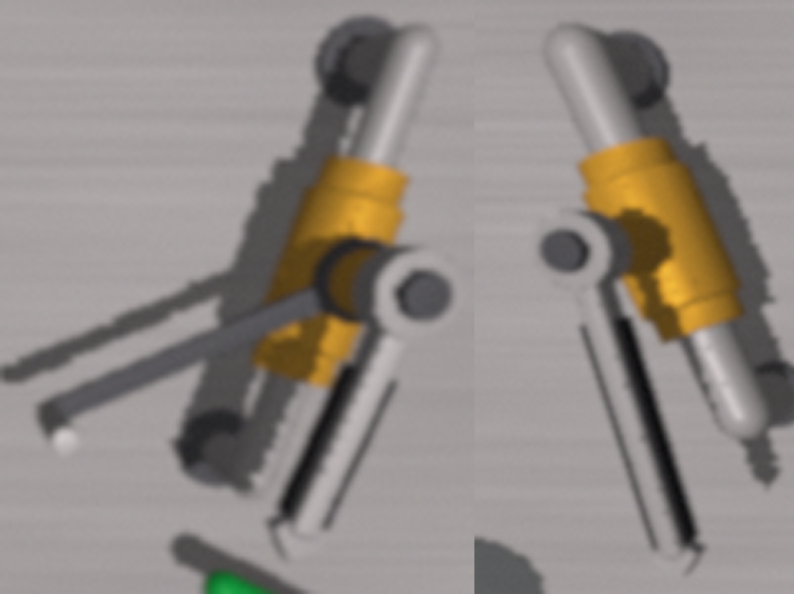

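```bash
python3 - <<'E'
from h import *; import pickle
np.set_printoptions(precision=4,suppress=True)
c=pickle.load(open('pics/w2.pkl','rb'))
cs,cd=calibration('scene'),calibration('side')
from scipy.optimize import least_squares
def fit(obs,n,L,hasp):
    def r(v):
        x,y,a=v[:3];o=[]
        for cam,xy,k,w in obs:
            p={'n':(x,y,.136),'t':(x+L*np.cos(a),y+L*np.sin(a),.12),'p':(x+.122*np.cos(v[3]),y+.122*np.sin(v[3]),.125) if hasp else 0}[k]
            o+=list((proj(cam,p)-xy)*w)
        return o
    s=least_squares(r,n); print(s.x,np.degrees(s.x[2:]),np.round(s.fun,1)); return s.x
fit([(c,(457.3,154.5),'n',1),(c,(424,218.9),'t',1),(c,(366.7,191.1),'p',1),(cs,(351.3,196.7),'n',1),(cs,(311,194),'p',1),(cd,(302,175.5),'n',1),(cd,(331.7,194),'p',1),(cd,(331,178.5),'t',1)],[.535,.18,-.3,-1.15],.098,1)
fit([(c,(157.3,135.8),'n',1),(c,(193,229.7),'t',1),(cs,(260.5,159),'n',1),(cd,(352,247),'n',1)],[.51,-.19,.13],.138,0)
E
```

```text
[ 0.5332  0.1838 -0.2941 -1.1384] [-16.8518 -65.2227] [ 0.2 -0.6 -0.7  1.4 -0.5  0.3  0.1 -2.5  0.9 -0.8 -0.8 -0.3 -0.9 -2.5
  0.4 -1.5]
[ 0.5101 -0.1906  0.1667] [9.553] [-1.1 -1.3  0.5  3.2  0.6 -3.1 -1.8 -1.6]
```

Fit: pilot pivot (0.533,0.184), lever bearing -16.9°, pin bearing -65.2°. Main pivot (0.510,-0.191), lever about +9°, pipe about +18°. Next I move beside the pilot lever on its +y side, turn the tool to match the lever, and descend.

```bash
python3 -m inch '[[-0.011,0.0395,0,0,0,0,1],[-0.011,0.0395,0,0,0,0,1],[-0.011,0.0395,0,0,0,0,1],[-0.010,0.0395,0,0,0,0,1],[-0.010,0.0395,0,0,0,0,1]]'; python3 -m inch '[[0,0,0.045,0,0,0.145,1],[0,0,0.045,0,0,0.145,1],[0,0,0.04,0,0,0,1],[0,0,0,0,0,0,1],[0,0,0,0,0,0,1]]';python3 - <<'E'
from h import *
s=telemetry.observe();print(np.round(s['qpos'],3),s['position'],s['tool_rot'])
E
```

```text
clock: 4.9
position: [0.6164, 0.2127, 0.3515]
tool_rot: [3.141, 0.0, -3.141]
force: [0.3, -1.2, -0.2]
grip_width: 0.0001
finger_force: 0.0
clock: 5.4
position: [0.6166, 0.211, 0.2224]
tool_rot: [3.142, 0.0, 2.853]
force: [0.4, 1.0, 0.7]
grip_width: -0.0002
finger_force: 0.0
[-0.543  0.582  0.189  1.541 -0.121  1.03   0.96 ] [0.61658544 0.21102611 0.22241189] [3.14155687e+00 1.41002438e-04 2.85254848e+00]
```

```bash
python3 -m inch '[[0,0,0.03,0,0,0,1],[0,0,0.03,0,0,0,1],[0,0,0.03,0,0,0,1],[0,0,0.03,0,0,0,1],[0,0,0,0,0,0,1]]'; python3 -m inch '[[0,-0.007,0,0,0,0,1],[0,-0.006,0,0,0,0,1],[0,-0.005,0,0,0,0,1],[0,0,0,0,0,0,1],[0,0,0,0,0,0,1]]'; python3 see.py w3
```

```text
clock: 5.9
position: [0.6159, 0.2108, 0.1006]
tool_rot: [-3.141, -0.002, 2.852]
force: [0.5, 0.5, 0.2]
grip_width: -0.0001
finger_force: 0.0
clock: 6.4
position: [0.6115, 0.1936, 0.1021]
tool_rot: [3.141, 0.001, 2.851]
force: [-0.8, -0.9, -0.9]
grip_width: 0.0001
finger_force: 0.0
6.45 [0.6114 0.1938 0.1018]
pilot_valve 0.73 [285.  119.4] [0.5357 0.1832 0.    ]
pin_top 0.74 [ 68.7 285.3] [0.5841 0.0743 0.125 ]
pin_top 0.52 [449.5 291.1] [0.6395 0.2483 0.125 ]
```

View pics/w3.png

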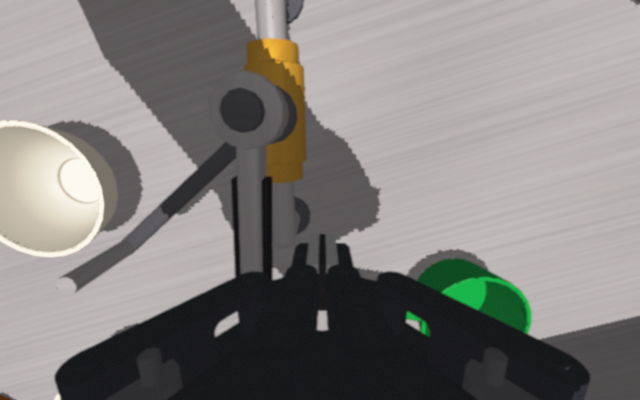

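The close view shows the nut at (243,110), the pin top at (67,284) and the lever running down to about (251,270), with the fingers right beside it.

```bash
python3 - <<'E'
from h import *; import pickle
np.set_printoptions(precision=4,suppress=True)
c=pickle.load(open('pics/w3.pkl','rb'))
A=lambda xy,z:atz(c,xy,z)[:2]
P=A((243,110),.136);pin=A((67,284),.125);h=A((247.5,112),.128);l=A((251.5,260),.128)
d=lambda p,q:(np.hypot(*(q-p)),np.degrees(np.arctan2(*(q-p)[::-1])))
print(P,h,pin,l,d(P,pin),d(h,pin),d(P,l),d(h,l))
E
```

```text
[0.5343 0.1853] [0.5346 0.1848] [0.5832 0.0739] [0.5954 0.1639] (np.float64(0.12175098383583924), np.float64(-66.28409401493197)) (np.float64(0.12117066647419619), np.float64(-66.31760006405317)) (np.float64(0.06476124603484949), np.float64(-19.326804086468787)) (np.float64(0.06431445060362159), np.float64(-18.992037873792835))
```

```bash
python3 -m inch '[[0,-0.004,0,0,0,0.043,1],[0,-0.004,0,0,0,0,1],[-0.001,-0.0035,0,0,0,0.05,1],[-0.001,-0.0035,0,0,0,0.05,1],[-0.001,-0.0035,0,0,0,0.05,1]]'; python3 -m inch '[[-0.001,-0.0035,0,0,0,0.05,1],[-0.001,-0.0035,0,0,0,0.05,1],[-0.001,-0.0035,0,0,0,0.05,1],[-0.001,-0.0035,0,0,0,0.05,1],[-0.001,-0.0035,0,0,0,0.05,1]]';  python3 -m inch '[[-0.001,-0.0035,0,0,0,0.05,1],[-0.001,-0.0035,0,0,0,0.05,1],[-0.001,-0.0035,0,0,0,0.05,1],[-0.001,-0.0035,0,0,0,0.05,1],[0,0,0,0,0,0,1]]'; python3 see.py w4
```

```text
clock: 7.2
position: [0.6077, 0.1749, 0.1013]
tool_rot: [3.141, 0.0, 2.656]
force: [1.8, 2.5, -1.8]
grip_width: 0.0
finger_force: 1.3
clock: 7.7
position: [0.6026, 0.1575, 0.1015]
tool_rot: [3.141, 0.001, 2.406]
force: [2.4, 0.5, -0.2]
grip_width: 0.0
finger_force: 1.4
clock: 8.2
position: [0.5948, 0.1446, 0.1015]
tool_rot: [3.141, 0.001, 2.207]
force: [-1.1, 0.2, 0.8]
grip_width: -0.0003
finger_force: 0.0
8.25 [0.5947 0.1449 0.1014]
pilot_valve 0.58 [290.4 120. ] [ 0.5324  0.1837 -0.    ]
main_tip 0.31 [289.7 117.7] [0.5425 0.1911 0.12  ]
```

View pics/w4.png

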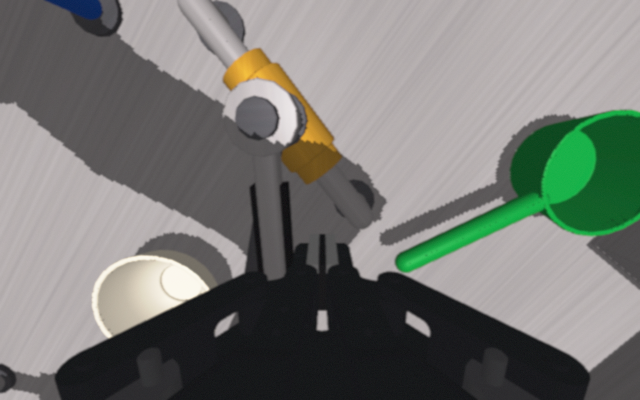

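The nut is at (257,117) and the lever runs to (274,265). It has turned a good way, and the pin is now hidden under the gripper.

```bash
cat > ang.py <<'E'
from h import *; import pickle,sys
c=pickle.load(open('pics/%s.pkl'%sys.argv[1],'rb')); h=eval(sys.argv[2]); l=eval(sys.argv[3])
p,q=atz(c,h,.128)[:2],atz(c,l,.128)[:2]; v=q-p
print(p,q,np.degrees(np.arctan2(v[1],v[0])))
E
python3 ang.py w4 '(262,118)' '(273.5,265)'; python3 - <<'E'
import numpy as np
for th in [-45,-47,-50]:
    a=np.radians(th);d=np.array([.5947-.5345,.1447-.185]);print(th,d@[np.cos(a),np.sin(a)],d@[-np.sin(a),np.cos(a)])
E
```

```text
[0.53453415 0.18489669] [0.57397914 0.13424218] -52.0918829902556
-45 0.07106423150924805 0.014071424945612311
-47 0.070529855451015 0.016542958926955394
-50 0.0695674051608245 0.020211534805394962
```

```bash
python3 -m inch '[[-0.001,-0.0035,0,0,0,0.05,1],[-0.001,-0.0035,0,0,0,0.05,1],[-0.001,-0.0028,0,0,0,0.04,1],[-0.0005,-0.0014,0,0,0,0.02,1],[0,0,0,0,0,0,1]]'; python3 - <<'E'
from h import *; import pickle
c=calibration('wrist');im=grab_frame('wrist');save('w5',im);pickle.dump(c,open('pics/w5.pkl','wb'))
s=telemetry.observe();p=s['position'];print(p,s['tool_rot'])
for th in [-60,-62,-64,-66]:
    a=np.radians(th);d=np.array([p[0]-.5345,p[1]-.185]);print(th,d@[np.cos(a),np.sin(a)],d@[-np.sin(a),np.cos(a)])
cv2.imwrite('pics/c5.png',cv2.resize(im[80:290,190:390,::-1],None,fx=2.8,fy=2.8,interpolation=cv2.INTER_CUBIC))
E
```

```text
clock: 9.0
position: [0.5872, 0.1361, 0.1013]
tool_rot: [-3.141, 0.0, 2.049]
force: [0.3, -0.3, -1.1]
grip_width: 0.0002
finger_force: 0.2
[0.58724882 0.13614556 0.10127868] [-3.14128100e+00  2.70535865e-05  2.04953523e+00]
-60 0.06868359646285647 0.02125459445385911
-62 0.06789998162260452 0.023638669677469117
-64 0.0670336411139358 0.02599394482333505
-66 0.06608563043931057 0.028317550351493994
```

View pics/c5.png

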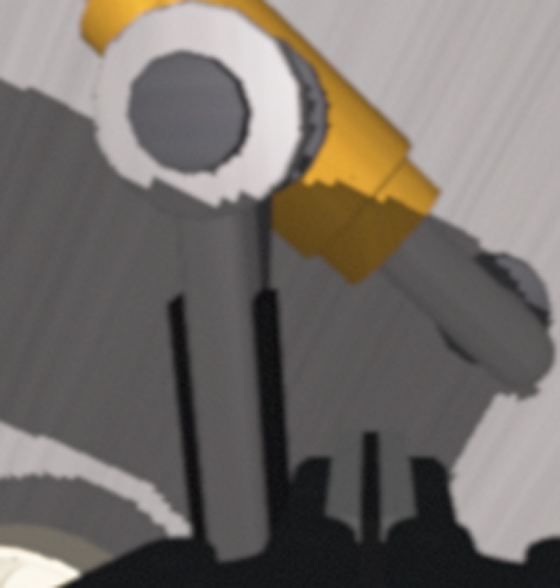

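The hub centre is at about (260.7,118.2), and the grip centreline crosses (274.6,269.3).

```bash
python3 ang.py w5 '(260.7,118.2)' '(274.6,269.3)'
```

```text
[0.53379473 0.18505661] [0.56650649 0.12746377] -60.404152373623155
```

```bash
python3 -m inch '[[-0.0005,-0.0021,0,0,0,0.03,1],[-0.0005,-0.0021,0,0,0,0.03,1],[0,0,0,0,0,0,1],[0,0,0,0,0,0,1]]'; python3 -m inch '[[0,0.01,0,0,0,0,1],[0,0.02,0,0,0,0,1],[0.0,0.02,-0.04,0,0,0,1],[0.0,0.02,-0.04,0,0,0,1],[-0.04,0.0,-0.04,0,0,0,1]]';python3 -m inch '[[-0.04,0,-0.02,0,0,0,1],[-0.04,0,0,0,0,0,1],[-0.03,0,0,0,0,0,1],[0,0,0,0,0,0,1],[0,0,0,0,0,0,1]]'; python3 see.py w6; python3 - <<'E'
from h import *
im=cv2.imread('pics/w6.png');c=calibration('wrist');print(proj(c,(.5345,.185,.136)),proj(c,(.5834,.0735,.125)))
E
```

```text
clock: 9.45
position: [0.5838, 0.1334, 0.1013]
tool_rot: [-3.141, -0.0, 1.989]
force: [1.1, -0.5, -0.2]
grip_width: 0.0001
finger_force: 0.1
clock: 9.95
position: [0.6633, 0.1356, 0.218]
tool_rot: [3.141, -0.002, 1.997]
force: [0.3, 0.4, -0.5]
grip_width: 0.0
finger_force: 0.0
clock: 10.45
position: [0.7073, 0.0286, 0.2363]
tool_rot: [-3.141, -0.0, 1.988]
force: [0.6, 0.3, 0.7]
grip_width: -0.0
finger_force: 0.0
10.5 [0.7071 0.0297 0.2364]
pilot_tip 0.82 [211.7  65.4] [0.5763 0.0938 0.12  ]
pin_top 0.76 [212.5  94.3] [0.5859 0.0726 0.125 ]
main_valve 0.9 [142.  256.8] [ 0.515  -0.1919  0.    ]
[186.94671797 -94.68372952] [210.21701047  93.59942233]
```

```bash
python3 -m inch '[[0.03,0,-0.02,0,0,0,1],[0.03,0,-0.02,0,0,0,1],[0.02,0,0,0,0,0,1],[0,0,0,0,0,0,1],[0,0,0,0,0,0,1]]'; python3 see.py w7;  python3 - <<'E'
from h import *
im=cv2.imread('pics/w7.png');c=calibration('wrist');a=proj(c,(.5345,.185,.136));b=proj(c,(.5834,.0735,.125));print(a,b)
x,y=int(max(0,(a[0]+b[0])/2-70)),int(max(0,min(a[1],b[1])-25));print(x,y)
cv2.imwrite('pics/c7.png',cv2.resize(im[y:y+150,x:x+140],None,fx=4,fy=4,interpolation=cv2.INTER_CUBIC))
E
```

```text
clock: 11.25
position: [0.6744, 0.1026, 0.2767]
tool_rot: [3.142, 0.0, 1.99]
force: [0.8, -0.9, 0.2]
grip_width: 0.0003
finger_force: 0.0
11.3 [0.6745 0.1018 0.2766]
pilot_valve 0.76 [253.4  76.3] [0.5359 0.1807 0.    ]
pilot_tip 0.68 [60.2  6.5] [0.3838 0.159  0.12  ]
pilot_tip 0.61 [234.  154.4] [0.5755 0.096  0.12  ]
pin_top 0.77 [233.7 178.3] [0.5847 0.0732 0.125 ]
main_valve 0.88 [164.2 291.3] [ 0.5156 -0.1955  0.    ]
main_valve 0.23 [212.8 191.6] [0.5361 0.0028 0.    ]
[218.31267038  45.73414498] [232.74950198 176.59357897]
155 20
```

View pics/c7.png

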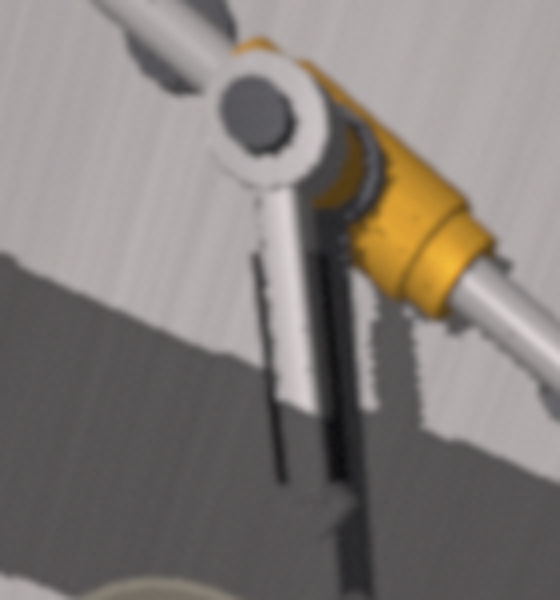

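The hub is at about (222,49.5), the lever centreline at (229,120), and the pin at about (233,178), just below the crop. All ten views are used, so I go on with numbers only.

```bash
python3 ang.py w7 '(222,49.5)' '(229,120)'; python3 - <<'E'
from h import *; import pickle
np.set_printoptions(precision=4,suppress=True)
c=pickle.load(open('pics/w7.pkl','rb'))
g=cv2.imread('pics/w7.png',0)
print(g[168:190:1,222:246])
P=atz(c,(218.8,48.5),.136);print(P)
for n in ['scene','side']:
    grab_frame(n)
    for l,z in [('pilot_tip',.12),('pin_top',.125)]:
        print(n,l,[(round(r['score'],2),np.round(r['xy'],1),atz(calibration(n),r['xy'],z)) for r in landmark_of(l,n)[:3]])
# lever top-face centreline
im=cv2.imread('pics/w7.png').astype(int)
for r in range(75,150,8): print(r,g[r,212:250])
E
```

```text
[0.53493156 0.18507657] [0.56160022 0.12777676] -65.04163814062511
[[ 84  84  83  85  85  85  86  85  83  85  87  85  86  86  85  86  80  74
   63  59  65  66  66  60]
 [ 85  86  84  85  85  84  85  85  85  86  87  87  85  86  86  84  82  76
   69  70  71  73  74  70]
 [ 86  85  85  85  84  85  85  86  86  86  86  87  85  83  82  80  77  76
   73  75  76  73  74  73]
 [ 84  84  83  86  85  85  85  84  85  85  86  85  83  81  77  75  75  74
   73  75  73  73  71  73]
 [ 86  84  85  84  84  86  84  85  86  87  85  81  81  77  76  74  74  73
   73  72  72  72  71  70]
 [ 88  85  83  85  85  85  84  84  84  85  84  81  80  76  74  73  74  73
   73  71  71  71  72  70]
 [ 96  91  87  86  84  85  83  85  83  83  84  85  82  79  75  73  74  72
   72  72  70  71  69  72]
 [107  98  92  87  85  84  85  85  85  85  86  87  87  84  80  76  72  72
   69  71  69  70  73  75]
 [118 109  99  92  89  85  86  85  85  87  88  87  88  86  82  77  71  71
   69  72  70  74  75  80]
 [125 119 108 101  92  87  84  85  85  86  87  88  88  85  84  79  73  69
   70  72  74  77  81  83]
 [128 125 118 109 100  
[... 2497 characters left out ...]
160 142
 113  93]
115 [ 85  86  86  88  88  89  88  87  82  68  58  82 127 161 180 187 194 201
 204 198 173 135  91  61  50  40  26  24  31  42  41  60 102 144 165 158
 129  98]
123 [ 87  88  88  89  86  86  86  86  85  80  59  37  44  68  82  86  86  90
  98 115 125 123 104  75  54  41  25  19  24  36  39  40  50  70  91  99
  98  90]
131 [88 86 85 85 85 85 87 85 85 84 73 56 37 48 69 81 86 87 87 87 89 87 81 65
 45 25 17 16 17 25 34 39 45 54 72 85 86 85]
139 [84 84 86 85 85 85 85 85 86 86 82 74 54 40 51 70 83 84 86 87 88 89 86 79
 65 45 28 25 20 24 30 36 42 49 62 78 85 88]
147 [85 86 86 85 85 85 84 84 83 85 83 84 85 85 87 87 86 85 87 85 86 83 84 84
 85 85 85 83 78 70 61 51 44 43 52 72 82 84]
```

The lever is at about -65.0° and the pin at -66.3°. I'll give one small final nudge, about 1.5 mm beyond the last contact.

```bash
python3 -m inch '[[0.033,-0.02,0,0,0,0,1],[0.033,-0.02,0.02,0,0,0,1],[0,0,0.05,0,0,0,1],[0,0,0.05,0,0,0,1],[0,0,0.03,0,0,0,1]]'; python3 -m inch '[[0,0,0.025,0,0,0,1],[0,0,0,0,0,0,1],[0,0,0,0,0,0,1]]'; python3 - <<'E'
from h import *
s=telemetry.observe();p=s['position'];y=s['tool_rot'][2];d=np.array([.5826-p[0],.1323-p[1]])
print(p,s['tool_rot'],'tool shift',d@[np.cos(y),np.sin(y)],d@[np.sin(y),-np.cos(y)])
E
```

```text
clock: 12.35
position: [0.6097, 0.1464, 0.1236]
tool_rot: [-3.139, -0.0, 1.989]
force: [-0.1, 0.1, 0.1]
grip_width: -0.0001
finger_force: 0.0
clock: 12.65
position: [0.6115, 0.146, 0.1023]
tool_rot: [3.141, 0.0, 1.989]
force: [0.4, 0.3, 0.5]
grip_width: -0.0004
finger_force: 0.0
[0.61151354 0.14604292 0.10234773] [3.14144610e+00 2.00707561e-04 1.98854011e+00] tool shift -0.000830916047654978 -0.03200266039835423
```

```bash
python3 -m inch '[[0,-0.012,0,0,0,0,1],[-0.001,-0.01,0,0,0,0,1],[0,-0.006,0,0,0,0,1],[0,-0.004,0,0,0,0.02,1],[0,0,0,0,0,0,1]]'; python3 -m inch '[[0,0,0,0,0,0,1]]'
```

```text
clock: 13.15
position: [0.5825, 0.1322, 0.1023]
tool_rot: [3.141, 0.0, 1.967]
force: [1.0, -0.2, -0.1]
grip_width: -0.0003
finger_force: 0.0
clock: 13.25
position: [0.5825, 0.1325, 0.1018]
tool_rot: [3.141, -0.0, 1.969]
force: [0.3, 0.3, -0.6]
grip_width: 0.0004
finger_force: 0.0
```

```bash
python3 -m inch '[[0,0.015,0,0,0,0,1],[0,0.02,0,0,0,-0.02,1],[0,0.02,-0.05,0,0,0,1],[-0.02,0.01,-0.05,0,0,0,1],[-0.025,0,-0.05,0,0,0,1]]'; python3 -m inch '[[-0.02,0.005,-0.025,0,0,0,1],[0,0,0,0,0,0,1],[0,0,0,0,0,0,1],[0,0,0,0,0,0,1]]'; python3 see.py w8; python3 - <<'E'
from h import *; import pickle
np.set_printoptions(linewidth=200)
c=pickle.load(open('pics/w8.pkl','rb'));g=cv2.imread('pics/w8.png',0).astype(float)
P=np.array([.5345,.185])
# sample profile across the lever at several radii, top face z=.128, print vs bearing offset
for r in [.04,.05,.06,.07,.08,.09]:
    out=[]
    for mm in range(-14,15,1):
        a=np.radians(-66.3);q=P+r*np.array([np.cos(a),np.sin(a)])+mm*.001*np.array([-np.sin(a),np.cos(a)])
        u=proj(c,(*q,.128)); out.append(cv2.getRectSubPix(g.astype(np.float32),(1,1),tuple(map(float,u)))[0,0])
    print(r,np.round(out).astype(int))
E
```

```text
clock: 13.75
position: [0.6571, 0.1211, 0.2399]
tool_rot: [-3.141, 0.0, 1.991]
force: [0.1, 0.7, -0.4]
grip_width: 0.0001
finger_force: 0.0
clock: 14.15
position: [0.6684, 0.1046, 0.2621]
tool_rot: [-3.14, -0.001, 1.99]
force: [-0.2, 1.1, -0.2]
grip_width: 0.0
finger_force: 0.0
14.2 [0.6684 0.1046 0.2621]
pilot_valve 0.97 [253.6  75. ] [0.5329 0.1837 0.    ]
pilot_tip 0.83 [233.  163.9] [0.5748 0.0918 0.12  ]
pilot_tip 0.59 [252.6  74.8] [0.564  0.1779 0.12  ]
pilot_tip 0.56 [52.4  4. ] [0.3833 0.1604 0.12  ]
pin_top 0.88 [235.4 183.5] [0.5848 0.0753 0.125 ]
main_valve 0.92 [161.2 299. ] [ 0.5128 -0.1972  0.    ]
0.04 [171 170 172 175 178 174 151 107  80 106 149 174 184 190 197 205 204 185 148 106  72  54  44  30  20  28  39  42  42]
0.05 [108 124 141 155 167 169 155 116  82 102 144 172 183 189 196 203 206 192 159 111  73  53  44  30  23  29  38  43  41]
0.06 [ 86  87  88  89  88  87  78  56  44  70 111 145 166 181 191 199 203 191 159 115  74  54  44  31  21  25  35  42  43]
0.07 [88 87 85 86 87 86 77 57 38 46 70 83 86 88 87 87 89 87 81 66 46 27 20 18 19 28 35 42 42]
0.08 [86 86 85 86 86 86 80 59 38 46 69 83 87 86 86 88 88 87 82 69 49 30 20 16 15 23 33 41 41]
0.09 [85 85 85 85 84 85 84 87 86 87 87 87 88 86 86 85 84 84 85 87 86 85 81 73 64 55 47 43 42]
```

The lever edges run parallel to the pin line at every radius and are centred on it to about 0.2 mm, so the pilot is set. Now I turn the tool for the main lever.

```bash
python3 -m inch '[[0,0,-0.01,0,0,-0.146,1],[0,0,-0.01,0,0,-0.146,1],[0,0,0,0,0,-0.146,1],[0,0,0,0,0,-0.146,1],[0,0,0,0,0,-0.146,1]]'; python3 -m inch '[[0,0,0,0,0,-0.146,1],[0,0,0,0,0,-0.146,1],[0,0,0,0,0,-0.146,1],[0,0,0,0,0,-0.14,1],[0,0,0,0,0,0,1]]'; python3 - <<'E'
from h import *
s=telemetry.observe();p=s['position'];y=s['tool_rot'][2];d=np.array([.604-p[0],-.13-p[1]])
print(np.round(s['qpos'],2),p,s['tool_rot'],'tool shift',d@[np.cos(y),np.sin(y)],d@[np.sin(y),-np.cos(y)])
E
```

```text
clock: 14.95
position: [0.669, 0.1038, 0.2834]
tool_rot: [-3.142, -0.0, 2.725]
force: [0.4, 0.1, -0.2]
grip_width: -0.0001
finger_force: 0.0
clock: 15.45
position: [0.669, 0.1036, 0.2834]
tool_rot: [3.141, -0.0, -2.984]
force: [-0.5, -0.5, -0.5]
grip_width: -0.0001
finger_force: 0.0
[-0.33  0.57  0.14  1.39 -0.08  1.19  1.55] [0.66903672 0.10362622 0.28335855] [ 3.14132981e+00 -1.51798466e-04 -2.98383296e+00] tool shift 0.10093318481682373 -0.2205073238002179
```

```bash
python3 -m inch '[[0.02,-0.044,0,0,0,0,1],[0.02,-0.044,0,0,0,0,1],[0.02,-0.044,0,0,0,0,1],[0.02,-0.044,0,0,0,0,1],[0.02,-0.044,0,0,0,0,1]]'; python3 -m inch '[[0,0,0.045,0,0,0,1],[0,0,0.045,0,0,0,1],[0,0,0.04,0,0,0,1],[0,0,0,0,0,0,1],[0,0,0,0,0,0,1]]'; python3 see.py w9; python3 - <<'E'
from h import *
g=cv2.imread('pics/w9.png');c=calibration('wrist');u=proj(c,(.5101,-.1906,.136));print(u)
# dark nut top: circle search
gg=cv2.cvtColor(g,cv2.COLOR_BGR2GRAY);print(cv2.HoughCircles(cv2.medianBlur(gg,3),cv2.HOUGH_GRADIENT,1,15,param1=80,param2=14,minRadius=8,maxRadius=35)[0][:8])
print(np.round(telemetry.observe()['qpos'],2))
E
```

```text
clock: 15.95
position: [0.6035, -0.1308, 0.2835]
tool_rot: [3.142, 0.0, -2.991]
force: [1.2, 0.1, -0.3]
grip_width: 0.0002
finger_force: 0.0
clock: 16.45
position: [0.6046, -0.1292, 0.1543]
tool_rot: [-3.141, -0.0, -2.989]
force: [0.9, -0.6, 0.7]
grip_width: -0.0001
finger_force: 0.0
16.5 [ 0.6052 -0.1293  0.1554]
pin_top 0.72 [633.5 245.3] [0.5838 0.0747 0.125 ]
main_valve 0.89 [274.8  86.9] [ 0.5115 -0.1911  0.    ]
main_tip 0.68 [261.8 277.8] [ 0.6481 -0.1661  0.12  ]
[234.45941309  51.1167987 ]
[[460.5 139.5  19.4]
 [121.5 250.5  32.1]
 [ 74.5 289.5  29.7]
 [231.5  53.5  15. ]
 [218.5 296.5  32.2]
 [616.5 343.5  20.2]
 [461.5 157.5  33.2]
 [611.5 230.5  28.9]]
[ 0.01  0.6   0.15  1.7  -0.12  0.85  1.94]
```

```bash
python3 - <<'E'
from h import *; import pickle
np.set_printoptions(linewidth=200,precision=4,suppress=True)
c=pickle.load(open('pics/w9.pkl','rb'));g=cv2.imread('pics/w9.png',0).astype(np.float32)
P=atz(c,(231.5,53.5),.136)[:2];print(P)
a=np.radians(10.5)
for r in [.03,.04,.05,.06,.07,.08,.09]:
    o=[]
    for mm in range(-16,17):
        q=P+r*np.array([np.cos(a),np.sin(a)])+mm*.001*np.array([-np.sin(a),np.cos(a)])
        o.append(int(cv2.getRectSubPix(g,(1,1),tuple(map(float,proj(c,(*q,.128)))))[0,0]))
    print(r,o)
E
```

```text
[ 0.511  -0.1918]
0.03 [170, 169, 168, 168, 168, 168, 168, 167, 158, 94, 31, 40, 74, 81, 80, 80, 84, 87, 88, 86, 79, 63, 34, 19, 18, 13, 34, 64, 73, 74, 75, 73, 72]
0.04 [161, 160, 162, 162, 162, 163, 163, 164, 154, 88, 25, 41, 73, 80, 79, 80, 83, 86, 88, 85, 77, 64, 33, 17, 16, 14, 33, 65, 73, 74, 76, 77, 77]
0.05 [164, 164, 166, 165, 164, 165, 166, 166, 155, 87, 26, 43, 71, 79, 79, 79, 81, 85, 87, 83, 77, 60, 30, 17, 15, 15, 39, 69, 73, 75, 77, 81, 80]
0.06 [165, 164, 165, 164, 164, 164, 165, 163, 152, 88, 24, 44, 72, 80, 79, 78, 81, 84, 85, 81, 76, 60, 29, 16, 14, 15, 38, 68, 76, 71, 74, 76, 78]
0.07 [164, 165, 165, 165, 166, 166, 166, 164, 134, 63, 20, 49, 74, 80, 78, 79, 80, 82, 83, 80, 74, 58, 30, 15, 15, 16, 41, 73, 80, 80, 76, 73, 76]
0.08 [160, 161, 162, 162, 162, 163, 163, 163, 138, 66, 23, 46, 73, 79, 78, 78, 79, 81, 82, 79, 74, 58, 24, 16, 15, 15, 46, 75, 80, 81, 80, 79, 81]
0.09 [166, 165, 165, 165, 165, 165, 166, 164, 147, 77, 27, 50, 73, 78, 78, 77, 79, 80, 81, 77, 71, 56, 27, 13, 13, 21, 50, 74, 77, 78, 78, 78, 78]
```

```bash
python3 -m inch '[[0,0,0.027,0,0,0,1],[0,0,0.026,0,0,0,1],[0,-0.01,0,0,0,0,1],[0,-0.008,0,0,0,0,1],[0,-0.004,0,0,0,0,1]]'; python3 -m inch '[[-0.001,-0.005,0,0,0,0.05,1],[-0.001,-0.006,0,0,0,0.06,1],[-0.001,-0.006,0,0,0,0.06,1],[-0.0015,-0.006,0,0,0,0.06,1],[-0.001,-0.006,0,0,0,0.06,1]]'; python3 -m inch '[[-0.001,-0.006,0,0,0,0.06,1],[-0.001,-0.006,0,0,0,0.06,1],[-0.001,-0.006,0,0,0,0.06,1],[-0.0015,-0.006,0,0,0,0.06,1],[-0.001,-0.006,0,0,0,0.06,1]]'
cat > st.py <<'E'
from h import *
s=telemetry.observe();p=s['position'];d=np.array(p[:2])-[.511,-.192];r=np.hypot(*d)
th=np.degrees(np.arctan2(d[1],d[0])-np.arcsin(.0226/r)); b=np.degrees(s['tool_rot'][2])-180
print('r',r,'lever est',th,'tool',(b+180)%360-180,'push F',np.linalg.norm(s['force']),np.round(s['qpos'],2))
E
python3 st.py
```

```text
clock: 17.25
position: [0.6085, -0.1526, 0.102]
tool_rot: [-3.141, 0.002, -2.988]
force: [1.5, 2.4, -0.7]
grip_width: -0.0002
finger_force: 1.3
clock: 17.75
position: [0.6154, -0.1798, 0.1021]
tool_rot: [3.141, 0.002, 3.004]
force: [1.9, 3.3, -1.2]
grip_width: -0.0002
finger_force: 1.5
clock: 18.25
position: [0.6133, -0.2102, 0.1021]
tool_rot: [3.14, 0.003, 2.704]
force: [2.9, 1.5, -0.7]
grip_width: 0.0004
finger_force: 1.5
r 0.10391850461952186 lever est -22.628499328178282 tool -25.045591236913225 push F 3.3540790122438207 [ 0.05  0.73  0.29  1.65 -0.27  0.8   1.6 ]
```

```bash
python3 -m inch '[[-0.001,-0.0065,0,0,0,0.06,1],[-0.001,-0.0065,0,0,0,0.06,1],[-0.001,-0.006,0,0,0,0.06,1],[-0.001,-0.006,0,0,0,0.06,1],[-0.001,-0.006,0,0,0,0.06,1]]'; python3 -m inch '[[-0.001,-0.0065,0,0,0,0.06,1],[-0.001,-0.0065,0,0,0,0.06,1],[-0.001,-0.006,0,0,0,0.06,1],[-0.001,-0.006,0,0,0,0.06,1],[-0.001,-0.005,0,0,0,0.05,1]]'
python3 st.py
```

```text
clock: 18.75
position: [0.6014, -0.2393, 0.1022]
tool_rot: [3.14, 0.003, 2.404]
force: [4.0, 1.8, -0.3]
grip_width: -0.0002
finger_force: 1.5
clock: 19.25
position: [0.5821, -0.2631, 0.1022]
tool_rot: [3.139, 0.002, 2.114]
force: [4.3, -0.3, -0.5]
grip_width: 0.0001
finger_force: 1.5
r 0.100610605942586 lever est -57.984081336196105 tool -58.86363204758722 push F 4.367471129034955 [ 0.05  0.75  0.45  1.68 -0.42  0.81  1.22]
```

```bash
python3 -m inch '[[-0.001,-0.004,0,0,0,0.04,1],[-0.001,-0.004,0,0,0,0.04,1],[-0.001,-0.004,0,0,0,0.04,1],[-0.0005,-0.003,0,0,0,0.03,1],[0,-0.002,0,0,0,0.02,1]]'; python3 st.py; python3 -m inch '[[0,-0.0015,0,0,0,0.015,1],[0,-0.0015,0,0,0,0.015,1]]'; python3 st.py
```

```text
clock: 19.75
position: [0.5675, -0.2735, 0.1006]
tool_rot: [3.141, 0.0, 1.945]
force: [3.3, -1.4, 0.7]
grip_width: 0.0002
finger_force: 1.5
r 0.09917201411046665 lever est -68.47325509534353 tool -68.57582186766639 push F 3.6336178868305886 [ 0.04  0.75  0.49  1.71 -0.46  0.8   1.12]
clock: 19.95
position: [0.5647, -0.2744, 0.1004]
tool_rot: [3.142, 0.0, 1.916]
force: [3.4, -1.5, 0.2]
grip_width: -0.0001
finger_force: 1.5
r 0.09834026895938998 lever est -70.16736844921095 tool -70.22985978242362 push F 3.7738585766632404 [ 0.04  0.75  0.5   1.71 -0.47  0.8   1.1 ]
```

```bash
for i in 1; do python3 -m inch '[[0,-0.0015,0,0,0,0.01,1],[0,-0.001,0,0,0,0,1]]'; python3 st.py; python3 -m inch '[[0,-0.001,0,0,0,0.01,1],[0,0,0,0,0,0,1]]'; python3 st.py; done
```

```text
clock: 20.15
position: [0.5641, -0.2746, 0.1006]
tool_rot: [3.139, 0.001, 1.907]
force: [18.2, -0.0, -6.9]
grip_width: 0.0
finger_force: 8.1
r 0.09820934334694931 lever est -70.60378472258766 tool -70.73485288160289 push F 19.47438841764406 [ 0.04  0.75  0.5   1.72 -0.47  0.8   1.09]
clock: 20.35
position: [0.5641, -0.2747, 0.1006]
tool_rot: [3.138, 0.002, 1.898]
force: [19.7, -0.1, -8.2]
grip_width: 0.0002
finger_force: 9.0
r 0.09827575963272829 lever est -70.61502001732042 tool -71.26722509918676 push F 21.35831852411205 [ 0.04  0.75  0.5   1.72 -0.47  0.8   1.09]
```

The force rose at the hard stop (about -71°, against the pipe's 18° - 90° = -72°). I back off and verify.

```bash
python3 -m inch '[[0,0.01,0,0,0,0,1],[0,0.02,0,0,0,0,1],[0,0.02,-0.05,0,0,0,1],[0.03,0,-0.05,0,0,0,1],[0.03,0,-0.05,0,0,0,1]]'; python3 -m inch '[[0.02,0.04,-0.03,0,0,0,1],[0,0.04,0,0,0,0,1],[0,0,0,0,0,0,1],[0,0,0,0,0,0,1]]'; python3 see.py w10; python3 - <<'E'
from h import *; import pickle
c=pickle.load(open('pics/w10.pkl','rb'));g=cv2.imread('pics/w10.png',0).astype(np.float32)
P=np.array([.511,-.192]);a=np.radians(-71)
for p in [(*P,.136),(*(P+.138*np.array([np.cos(a),np.sin(a)])),.12)]: print('proj',proj(c,p))
for r in [.03,.05,.07,.09,.11]:
    o=[]
    for mm in range(-14,15):
        q=P+r*np.array([np.cos(a),np.sin(a)])+mm*.001*np.array([-np.sin(a),np.cos(a)])
        o.append(int(cv2.getRectSubPix(g,(1,1),tuple(map(float,proj(c,(*q,.128)))))[0,0]))
    print(r,o)
m=outline_of('main_valve','wrist');print(m[0]['score'],m[0]['rect'])
# brass body orientation
hsv=cv2.cvtColor(cv2.imread('pics/w10.png'),cv2.COLOR_BGR2HSV)
k=cv2.inRange(hsv,(12,120,60),(28,255,255)); n,l,s,ce=cv2.connectedComponentsWithStats(k)
for i in range(1,n):
    if s[i,4]>150:
        R=cv2.minAreaRect(np.argwhere(l==i)[:,::-1].astype(np.float32)); B=cv2.boxPoints(R); e=sorted([(B[1]-B[0],B[0]),(B[2]-B[1],B[1])],key=lambda t:-np.hypot(*t[0]))[0]
        v=e[0]/2; cc=np.array(R[0]); d=atz(c,cc+v,.055)-atz(c,cc-v,.055); print(s[i],R,atz(c,cc,.06),np.degrees(np.arctan2(d[1],d[0])))
E
```

```text
clock: 20.85
position: [0.5902, -0.2107, 0.2334]
tool_rot: [-3.139, -0.001, 1.896]
force: [0.8, 0.4, 0.7]
grip_width: -0.0
finger_force: 0.0
clock: 21.25
position: [0.6579, -0.1684, 0.2596]
tool_rot: [-3.14, -0.001, 1.897]
force: [-0.8, 0.5, -0.8]
grip_width: -0.0001
finger_force: 0.0
21.3 [ 0.6573 -0.1692  0.2598]
pin_top 0.57 [271.7  12. ] [ 0.5654 -0.0329  0.125 ]
pin_top 0.28 [192.9 285.2] [ 0.556  -0.3162  0.125 ]
main_valve 0.76 [217.3 153.5] [ 0.5091 -0.193   0.    ]
main_tip 0.78 [196.1 285.8] [ 0.5582 -0.3196  0.12  ]
proj [168.05837649 168.12233986]
proj [193.61538844 287.36240839]
0.03 [174, 172, 171, 171, 172, 175, 178, 169, 137, 97, 98, 131, 157, 167, 171, 175, 178, 178, 168, 147, 115, 79, 52, 36, 27, 20, 17, 34, 76]
0.05 [177, 175, 173, 173, 174, 173, 172, 164, 139, 103, 97, 127, 155, 166, 169, 172, 175, 175, 167, 148, 119, 85, 55, 36, 28, 18, 16, 31, 75]
0.07 [172, 174, 173, 173, 173, 173, 173, 167, 146, 112, 97, 125, 154, 165, 168, 169, 173, 173, 166, 148, 121, 86, 56, 38, 28, 21, 16, 27, 64]
0.09 [171, 172, 173, 172, 172, 170, 169, 164, 144, 107, 87, 112, 142, 159, 165, 167, 169, 169, 161, 145, 122, 91, 61, 38, 28, 22, 14, 23, 62]
0.11 [170, 170, 168, 167, 167, 169, 171, 168, 148, 114, 92, 107, 140, 160, 165, 166, 168, 168, 162, 149, 127, 96, 65, 43, 30, 22, 17, 22, 49]
0.95 [123.6, 138.8, 293.5, 286.5]
[ 486   46  154  277 6604] ((572.850341796875, 185.9976043701172), (25.316558837890625, 308.715576171875), 29.809114456176758) [ 0.95327653 -0.07788633  0.06      ] 90.67205675748752
[ 163  138   79   39 1926] ((202.0, 157.0), (78.0, 38.0), 0.0) [ 0.51155921 -0.19001472  0.06      ] 18.727960131313317
[ 350  224   52   51 1810] ((373.78106689453125, 247.35888671875), (47.338951110839844, 51.020477294921875), 69.67686462402344) [ 0.75075668 -0.23360313  0.06      ] 41.06803190243281
```

The main lever is at about -70.7° and the pipe at +18.7°, so it stands square and at its stop. The robot is clear of everything, so I hand in.

```bash
python3 - <<'E'
from workcell import bot
print(bot.job_done())
E
```

```text
the job is handed in; nothing more can be done
None
```

The pilot lever now points at the low-flame pin to within about 0.3°, and the main lever was then pushed clockwise to its hard stop, square across its pipe to within about 1°. The job is handed in (no verdict was returned), with about 21 s on the clock and the robot clear of everything; I did not re-measure the bowls and other bystanders.

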